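Load the specimen scanner and unlock its power lever

ROBOT

A 6-joint arm with a two-finger parallel gripper is mounted at the origin on the work surface. World frame = base frame: x ahead of the robot, y to its left, z up, the work surface at z = 0. Lengths are in m, angles in rad, forces in N, time in s.
With the tool pointing down it reaches from about 0.225 to 0.875 m from the base axis. Payload 3.4 kg.
Tool frame: the origin (TCP) lies between the finger pads; the fingertips stand 8 mm ahead of it and the grasp point (between the pads) lies 11 mm behind it; z points along the fingers, y is the line along which they close (so a half turn about z gives the same grasp; the last joint's range is limited). The gripper opens to 85 mm and grips with 20 to 120 N. Pads are 22 mm wide; open, the fingers measure 114 mm over their backs; the gripper's body (76 mm by 85 mm) begins 54 mm behind the grasp point. The pads swing forward as they close: fully open they stand 13 mm farther back than shut.
Start: joints at [1.11, 0.276, 1.505, -0, 1.361, -0.121], TCP at [0.192, 0.542, 0.239] pointing down, gripper open.
Joint ranges: [-2.89, 2.89], [-0.75, 2.08], [0.22, 2.7], [-1.18, 4.32], [0.11, 2.71], [-2.7, 2.7]. Speed limits (rad/s): [2.57, 2.57, 3.14, 3.14, 3.14, 3.14].

INTERFACE

Orientations are given as a unit quaternion [w, x, y, z].
In Python, from rig import manip gives the robot as it stands.
- The arm moves only by the tool move_arm, never from a script. Its argument "deltas" is a list that holds one entry, the list of rows, each a list of 5 numbers: the shift along the tool's x, y, z normalised to -1 to 1, where 1 is 80 cm, then the turn about the tool's z normalised to -1 to 1, where 1 is 120 degrees, then the closure, from -1 (fully open) to 1 (shut). In form: [[[tx, ty, tz, twist, grip], ...]]. A call has 1 to 12 rows; each row is the pose to reach, as a shift and turn from the pose commanded when the call began, along the tool's axes at that moment; what a row does not reach only later rows make up. A row lasts 1/10 s, in which the tool goes at most 50 mm and 8.59 degrees, less where a joint would pass 70% of its speed; a pose out of reach is approached as far as the arm can. A call with a number of a shift or a turn outside -1 to 1 is refused whole. A call with a gripper value outside its range is refused whole. The fingers move at their own pace and stop on an object; "squeeze" is the grip in N (left out, the last holds). Time passes only in rows, so rows that repeat a pose let the fingers close. It gives the time, the measured TCP pose, the force, the opening and the grip force at its end, in the units of the state.
- manip.get_state(): the state, without advancing time (a new reading comes with each control period).
- manip.get_image(name): name is "scene" or "side" or "wrist"; returns the picture (420x560x3 uint8, red, green, blue); there is no depth.
- manip.camera_params(name): a dict with "fx", "fy", "cx", "cy" (pixels), "R" (3x3) and "t" (3): a world point X has camera coordinates R X + t; the wrist camera has in their place "tool_from_camera" (4x4, takes a point from camera to tool coordinates, whose origin is the TCP and whose axes are the flange's). Camera axes: x right, y down, z forward; pixel columns grow to the right and rows downward; lengths in m; the calibration is good to about 2 mm. The wrist camera is an equidistant fisheye: a pixel r from the principal point sees the ray r / f radians off the axis. A picture is of the moment at which its call begins: read the wrist's pose just before it. camera_params takes no time and is no camera call.
- manip.sign_off(): hands the job in; it is judged then, once.
The state is a dict: "clock": time; "qpos": joint angles; "qd": joint speeds; "effort": joint torques, N m; "position": TCP position; "ee_rot": TCP orientation; "contact_force": force on the tool from outside, world axes, zero at the start; "moment": the same for the moment, N m; "width": finger opening in m; "gripper_force": force on a finger pad.
Only numpy, scipy, OpenCV 4.12 (cv2) and the standard library are available. Lean on these libraries where they do the work, as an engineer would, in place of code of your own. Each camera call takes 0.05 s, during which the arm holds its last target. There are 200 camera calls.

TASK

Push the blue specimen tray fully home into the scanner dock and swing the yellow gate shut behind it. Then lift the red locking collar on the control box, flip the power lever over to the far (green, on) side and let the collar drop back down so that the lever is locked there, and finally press the green start button. Leave everything else on the bench where it stands.

Things in the scene. Friction and masses are not known exactly. Their poses are not given: they have to be found in the camera images.
- tray_center (a point): Centre (half-way up) of the loose blue open specimen tray, 90 mm along its own x, 130 mm along its own y, 35 mm high, 5 mm walls, about 0.4 kg, standing on the bench in front of the dock's mouth. Axes: x towards the dock (roughly), z up. It has no handle: it is pushed along the bench by its outer walls.
- dock: Fixed scanner dock: a U of two grey rails (40 mm high) and a white block as back stop; the bench is its floor. Origin: middle of the mouth, bench level. x points into the dock, y left, z up. Clear width 148 mm (y = -74 to 74 mm), flared by blue lead-ins over the first 40 mm to 190 mm. Back stop at x = 98 mm: the tray is fully home with its centre at x = 53, y = 0 mm, square to it.
- gate (a joint): Angle of the yellow gate, rad: 0 = shut across the mouth (along the dock's y at x = -12 mm), 1.57 = sticking straight out towards the robot, more = folded further out to the left (at most 2.6). It starts wide open, stays where it is left, moves at under 1 N, has no latch.
- gate_hinge (a point): On the gate's upright hinge axis, 24 mm above the bench, at the mouth's left corner (dock x = -12, y = 100 mm). Axes are the gate's own: the panel runs 200 mm along its -y from here, is 8 mm thick, from 6 to 42 mm above the bench. Its -x side is the outer face, pushed to shut it.
- gate_end (a point): On the black upright round post (16 mm across, 6 to 64 mm above the bench) at the gate's free end, 192 mm from the hinge, 24 mm above the bench.
- console: The fixed grey control box, 160 mm (its x) by 200 mm (its y) by 45 mm high. Origin: centre of its underside. x points away from the robot, y left, z up. The lever-lock power switch stands in its left half, the green start button in its right front part.
- lever_pivot (a point): Pivot of the power lever, 53 mm above the bench, at console x = 20, y = 45 mm. It swings about the console's y axis. Own axes: z up along the lever, whose black end ball tops out 125 mm from here. Two fixed steel teeth (10 mm thick, to 34 mm above the pivot, at y = +-18 mm) stop the unlifted collar, so the lever cannot pass the middle, however hard it is pushed.
- lever (a joint): Angle of the power lever, rad: 0 = off, leaning 0.4 rad from vertical towards the robot (console -x, red mark); 0.8 = on, leaning 0.4 rad away (console +x, green mark). Friction holds it where it is left; with the collar up about 3 N at the flange moves it. Locked, it has about 0.1 rad of play.
- collar (a joint): Lift of the red locking collar along the lever, m: 0 = down (locked), 0.018 = top of its travel. A spring presses it down with 1.6 N at rest, 3 N at the top, plus 0.6 N weight. Lift it 12 mm or more and keep it up until the lever is well past the middle; let go, it drops by itself.
- flange (a point): Centre of the collar's red flange, a disc 64 mm across, 12 mm thick, square to the lever, 81 mm from the pivot when down. Below it the collar is a 26 mm tube to 26 mm from the pivot. Lift it from below or grip its rim; the lever's ball stands up to 44 mm above the flange's middle. Axes as the lever's: z up along it.
- start (a joint): How far the green start button is pressed, m: 0 = out, 0.006 = fully down (5 N). A press counts from 0.004. It springs back.
- start_top (a point): Centre of the start button's top face, 36 mm across, 63 mm above the bench, pressed straight down; at console x = -45, y = -55 mm.
- jar: Bystander: clear jar with white cap, 68 mm across, 85 mm high; origin at its underside.
- reagent: Bystander: amber bottle, 60 mm across, 150 mm high; origin at its underside.
- beaker: Bystander: glass beaker, 72 mm across, 95 mm high; origin at its underside.
- brush: Bystander: brush lying on the bench, 170 mm long; origin at its underside.
- mortar: Bystander: green mortar bowl, 110 mm across, 60 mm high; origin at its underside.
- dish: Bystander: clear covered dish, 60 mm across, 16 mm high; origin at its underside.
Not all that is in view belongs to the job. There is more than one size of the part that bears tray_center; the job needs the larger.

How it is judged:
By the outcome, as a careful person would: the job done as asked, in the order asked, and still so for the second after the job is handed in, with the robot touching nothing.
It also fails if it takes over 72 s, if anything falls off the work surface, if the arm or the gripper's body presses on something with over 40 N, if the wrist force passes 120 N, or if a joint passes its speed limit or range.

## Working session

There is one attempt and no reset: what is moved stays moved. The work goes in short steps, Python scripts to look and compute and a tool call to move; the robot and the scene stay as the last step left them, time stands still between calls to the robot, and variables do not carry over. Pictures are saved under pics/ and viewed, at most 10 in all, crops included, and the job is handed in when it is done.

Besides the shell and the picture viewer there is one more tool, called as a command line: name --argument value ..., lists and objects as JSON in quotes. move_arm: Moves the arm, as the interface text tells. Scaled input: -1 to 1 covers 80 cm each way for a shift and 120 degrees each way for a turn. Its arguments: {"type":"object","properties":{"deltas":{"type":"array","items":{"type":"array","items":{"type":"array","items":{"type":"number","minimum":-1,"maximum":1}}}},"squeeze":{"type":"number"}},"required":["deltas"]}

```bash
ls; mkdir -p pics
python3 - <<'E'
from rig import manip
import cv2,numpy as np
for n in("scene","side"):
    im=manip.get_image(n); cv2.imwrite(f"pics/{n}0.png",im[:,:,::-1])
    p=manip.camera_params(n); print(n,p)
print(manip.camera_params("wrist")); print(manip.get_state())
E
```

```text
pics
scene {'fx': 390.683184170802, 'fy': 390.683184170802, 'cx': 277.7671435933522, 'cy': 210.79838242773937, 'R': array([[ 0.25224618,  0.96765794,  0.00315695],
       [ 0.73657638, -0.18989069, -0.6491508 ],
       [-0.62755645,  0.16607115, -0.76065319]]), 't': array([-0.02983581, -0.3253918 ,  1.4281971 ])}
side {'fx': 381.2997429897759, 'fy': 381.2997429897759, 'cx': 273.4664015757385, 'cy': 207.3208823581162, 'R': array([[ 0.73510136, -0.67790996,  0.00800533],
       [-0.48600753, -0.53516835, -0.69093525],
       [ 0.47267608,  0.50401679, -0.72287232]]), 't': array([-0.44909331,  0.29413345,  0.89631276])}
{'fx': 325.19226210127806, 'fy': 325.19226210127806, 'cx': 277.84286283162584, 'cy': 214.8450675282646, 'tool_from_camera': array([[-3.33276830e-04, -9.49973837e-01, -3.12329310e-01,
         8.07081852e-02],
       [ 9.99999052e-01,  1.00696314e-04, -1.37334334e-03,
         4.65540032e-04],
       [ 1.33609065e-03, -3.12329471e-01,  9.49972903e-01,
        -1.33385914e-01],
       [ 0.00000000e+00,  0.00000000e+00,  0.00000000e+00,
         1.00000000e+00]])}
{'clock': 0.1, 'qpos': array([ 1.10997390e+00,  2.76562063e-01,  1.50599455e+00,  4.51061458e-06,
        1.36069558e+00, -1.21004732e-01]), 'qd': array([ 0.00251268, -0.00015066, -0.00384139,  0.00104843,  0.00156001,
        0.00048022]), 'effort': array([ 2.65009039e-04, -4.17700624e+01, -2.46403617e+01, -4.29531747e-04,
        5.88725408e-03,  5.57800888e-06]), 'position': array([0.19146245, 0.54171396, 0.23851369]), 'ee_rot': array([-2.40113912e-04,  1.69092916e-01,  9.85599765e-01, -7.94273604e-04]), 'contact_force': array([0.65132319, 0.19414374, 0.39275093]), 'moment': array([-0.0302315 ,  0.00654008, -0.04923818]), 'gripper_force': 0.0, 'width': 0.08502522265984967}
```

View pics/scene0.png

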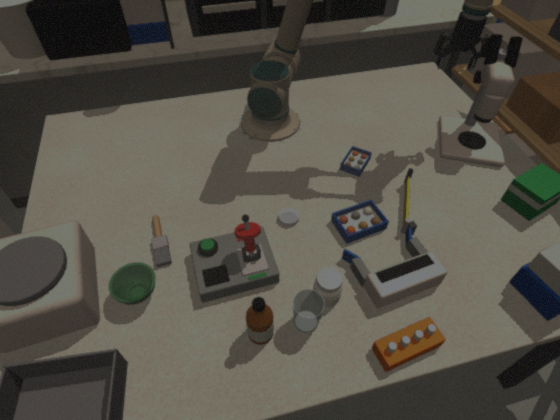

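View pics/side0.png

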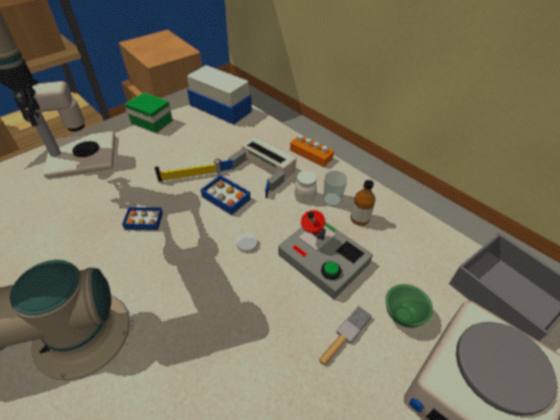

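Scene view: larger tray at about (360,220), small tray (357,160), open gate from (412,232) to (408,173), dock block (405,275), console (233,262) with the lever (248,235), button (207,246). Side view shows the same. Zooming in on both views.

Run:
```python
import cv2,numpy as np
a=cv2.imread("pics/scene0.png");b=cv2.imread("pics/side0.png")
def c(im,x,y,w,h): return cv2.resize(im[y:y+h,x:x+w],(400,300),interpolation=cv2.INTER_CUBIC)
o=np.vstack([np.hstack([c(a,320,165,160,120),c(a,170,205,160,120)]),np.hstack([c(b,150,125,160,120),c(b,250,195,160,120)])])
o=np.clip(o.astype(float)*1.5,0,255).astype(np.uint8)
cv2.imwrite("pics/zoom0.png",o)
```

```text
(no output)
```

View pics/zoom0.png

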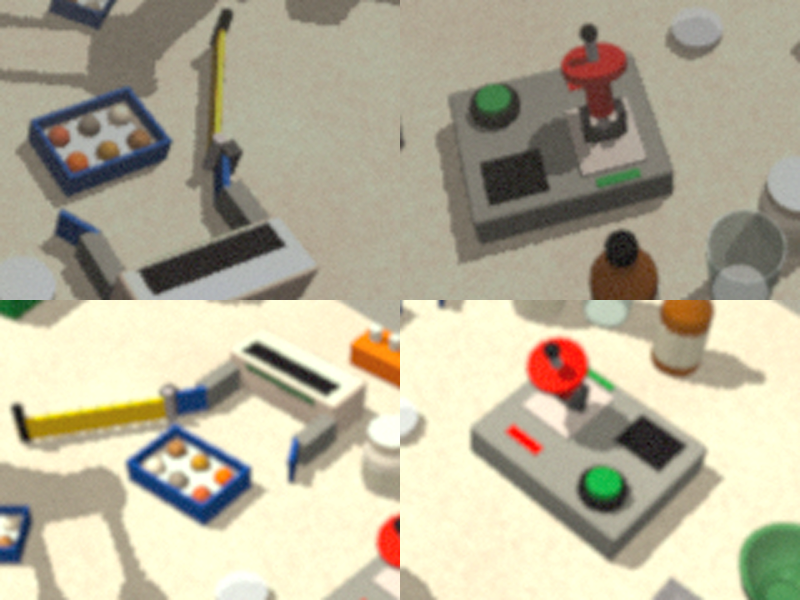

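Zoom shows the tray rim corners, lead-in tips, gate post tip, console corners, flange and button clearly in both views; triangulating these hand-read pixels.

```bash
cat > h.py <<'E'
from rig import manip
import numpy as np, cv2
P={n:manip.camera_params(n) for n in("scene","side","wrist")}
def ray(n,u,v,st=None):
    p=P[n]
    if n!="wrist":
        d=p["R"].T@np.array([(u-p["cx"])/p["fx"],(v-p["cy"])/p["fy"],1]); return -p["R"].T@p["t"],d/np.linalg.norm(d)
    a=np.array([u-p["cx"],v-p["cy"]])/p["fx"]; r=np.hypot(*a)+1e-12
    d=np.array([*(a/r*np.sin(r)),np.cos(r)]); T=p["tool_from_camera"]
    from scipy.spatial.transform import Rotation as Ro
    Rw=Ro.from_quat(np.array(st["ee_rot"])[[1,2,3,0]]).as_matrix()
    return st["position"]+Rw@T[:3,3],Rw@T[:3,:3]@d
def plane(n,u,v,z,st=None):
    o,d=ray(n,u,v,st); return o+d*(z-o[2])/d[2]
def tri(*rs):
    A=sum(np.eye(3)-np.outer(d,d) for o,d in rs); b=sum((np.eye(3)-np.outer(d,d))@o for o,d in rs)
    return np.linalg.solve(A,b)
E
python3 - <<'E'
from h import *
np.set_printoptions(precision=4,suppress=True)
off={'a':("scene",320,165,0,0),'b':("scene",170,205,400,0),'c':("side",150,125,0,300),'d':("side",250,195,400,300)}
def px(t,x,y): n,ox,oy,tx,ty=off[t]; return n,ox+(x-tx+.5)/2.5-.5,oy+(y-ty+.5)/2.5-.5
pl=lambda t,x,y,z: plane(*px(t,x,y),z)
T=lambda p,q: tri(ray(*px(*p)),ray(*px(*q)))
print("tray scene");[print(pl('a',x,y,.035)) for x,y in[(30,122),(130,88),(170,144),(70,182)]]
print("tray side");[print(pl('c',x,y,.035)) for x,y in[(128,462),(175,427),(250,467),(205,511)]]
print("leadR tip",T(('a',58,212),('c',295,434)),"hinge top",T(('a',228,140),('c',168,390)))
print("leadL tip side/back end", T(('a',232,160),('c',178,393)))
print("gate post",pl('a',225,13,.064),pl('c',18,407,.064))
print("block corners",T(('a',275,220),('c',240,338)),T(('a',316,267),('c',268,332)) , T(('a',122,270),('c',362,388)))
print("console scene");[print(pl('b',x,y,.045)) for x,y in[(450,97),(632,56),(671,178),(480,222)]]
print("console side");[print(pl('d',x,y,.045)) for x,y in[(472,431),(612,540),(705,450)]]
print("button",pl('b',493,99,.063),pl('d',603,482,.063))
print("flange",T(('b',594,62),('d',558,366)),"ball",T(('b',589,33),('d',552,351)))
E
```

```text
tray scene
[0.4978 0.0577 0.035 ]
[0.4781 0.1875 0.035 ]
[0.5664 0.1968 0.035 ]
[0.5878 0.0707 0.035 ]
tray side
[0.4705 0.1806 0.035 ]
[0.5533 0.1938 0.035 ]
[0.5769 0.072  0.035 ]
[0.4891 0.0505 0.035 ]
leadR tip [0.635  0.0423 0.0662] hinge top [0.5855 0.2527 0.045 ]
leadL tip side/back end [0.6017 0.2539 0.0296]
gate post [0.4169 0.3313 0.064 ] [0.411  0.3299 0.064 ]
block corners [0.7054 0.2392 0.0727] [0.7602 0.2527 0.0555] [0.7373 0.0489 0.0931]
console scene
[ 0.5096 -0.3393  0.045 ]
[ 0.5042 -0.1433  0.045 ]
[ 0.6613 -0.1409  0.045 ]
[ 0.6624 -0.3279  0.045 ]
console side
[ 0.4892 -0.1513  0.045 ]
[ 0.4986 -0.3404  0.045 ]
[ 0.6534 -0.3349  0.045 ]
button [ 0.5368 -0.2957  0.063 ] [ 0.5323 -0.2962  0.063 ]
flange [ 0.5663 -0.1941  0.1276] ball [ 0.5546 -0.1942  0.1585]
```

move_arm --deltas '[[[-0.507,-0.354,-0.075,-0.24,-1],[-0.507,-0.354,-0.075,-0.24,-1],[-0.507,-0.354,-0.075,-0.24,-1],[-0.507,-0.354,-0.075,-0.24,-1],[-0.507,-0.354,-0.075,-0.24,-1],[-0.507,-0.354,-0.075,-0.24,-1],[-0.507,-0.354,-0.075,-0.24,-1],[-0.507,-0.354,-0.075,-0.24,-1],[-0.507,-0.354,-0.075,-0.24,-1],[-0.507,-0.354,-0.075,-0.24,-1],[-0.507,-0.354,-0.075,-0.24,-1],[-0.507,-0.354,-0.075,-0.24,-1]]]'

```text
clock: 1.3
position: [0.4804, 0.1386, 0.2989]
ee_rot: [-0.0, -0.08, 0.997, 0.0]
contact_force: [-0.0, -0.0, 0.1]
width: 0.0853
gripper_force: 0.0
```

Run:
```python
from h import *
import pickle
st=manip.get_state(); im=manip.get_image("wrist"); pickle.dump(st,open("st1.pkl","wb"))
cv2.imwrite("pics/w1raw.png",im[:,:,::-1])
o=cv2.resize(im[:,:,::-1],(800,600),interpolation=cv2.INTER_CUBIC); cv2.imwrite("pics/w1.png",np.clip(o*1.4,0,255).astype(np.uint8))
print(st["clock"],st["position"],st["ee_rot"])
```

```text
1.3 [0.48037477 0.1386336  0.29886321] [-4.32043403e-04 -7.95932678e-02  9.96827322e-01  1.23628833e-04]
```

View pics/w1.png

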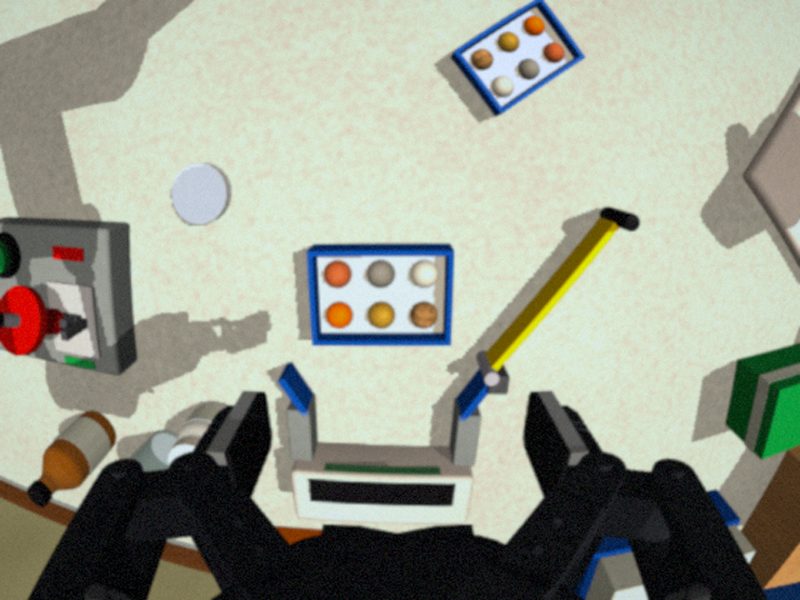

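Wrist view: tray rim (308,247)-(453,344), square-on; lead-ins at (291,363) and (485,372), hinge post (491,378), gate post (620,218), block front edge y≈467, small tray well out of the way.

Run:
```python
from h import *
import pickle
np.set_printoptions(precision=4,suppress=True)
st=pickle.load(open("st1.pkl","rb"))
def W(x,y,z): return plane("wrist",(x+.5)*.7-.5,(y+.5)*.7-.5,z,st)
for n,x,y,z in [("tray",308,247,.035),("tray",453,245,.035),("tray",452,344,.035),("tray",314,344,.035),
 ("leadRout",279,370,.04),("leadRtipin",291,363,.04),("leadR end",313,402,.04),("leadL end",459,415,.04),("hingetop",491,378,.05),("gpost",610,213,.064),("small",455,55,.03),("small",500,113,.03),
 ("blkR foot",315,447,.04),("blkL foot",455,447,.04),("flange",20,320,.1276),("cons",130,222,.045),("cons",133,372,.045)]:
    print(n,W(x,y,z)[:2])
```

```text
tray [0.4869 0.0607]
tray [0.4654 0.1858]
tray [0.5569 0.2029]
tray [0.5776 0.0757]
leadRout [0.6083 0.0449]
leadRtipin [0.5987 0.0561]
leadR end [0.6372 0.0807]
leadL end [0.6287 0.2246]
hingetop [0.5793 0.2434]
gpost [0.4082 0.3106]
small [0.3006 0.1599]
small [0.3438 0.2065]
blkR foot [0.6913 0.0869]
blkL foot [0.6675 0.2291]
flange [ 0.5659 -0.194 ]
cons [ 0.4829 -0.1144]
cons [ 0.6407 -0.1157]
```

```bash
python3 - <<'E'
from h import *
import pickle
np.set_printoptions(precision=4,suppress=True)
st=pickle.load(open("st1.pkl","rb"))
def W(x,y,z): return plane("wrist",(x+.5)*.7-.5,(y+.5)*.7-.5,z,st)
for n,x,y,z in [("tray near",308,247,0),("tray near",453,245,0),("tray rim far",452,344,.035),("tray rim far",314,344,.035),
 ("tipR",291,363,0),("endR",313,402,0),("blkR",315,445,0),("blkL",455,445,0),("blktopR",297,467,.06),("blktopL",472,467,.06),("gpost top",632,220,.064),("gpost bot",603,214,.006)]:
    print(n,W(x,y,z)[:2])
E
python3 - <<'E'
import sys; sys.path.insert(0,'.')
from h import *
im=cv2.imread("pics/w1raw.png")
c=np.clip(cv2.resize(im[235:375,185:375],(800,590),interpolation=cv2.INTER_CUBIC)*1.5,0,255).astype(np.uint8)
cv2.imwrite("pics/w1dock.png",c)
E
```

```text
tray near [0.4945 0.0549]
tray near [0.4711 0.1911]
tray rim far [0.5569 0.2029]
tray rim far [0.5776 0.0757]
tipR [0.6188 0.0489]
endR [0.6613 0.0761]
blkR [0.718  0.0826]
blkL [0.6919 0.2389]
blktopR [0.7058 0.0723]
blktopL [0.6763 0.2466]
gpost top [0.4093 0.3336]
gpost bot [0.412  0.3322]
```

View pics/w1dock.png

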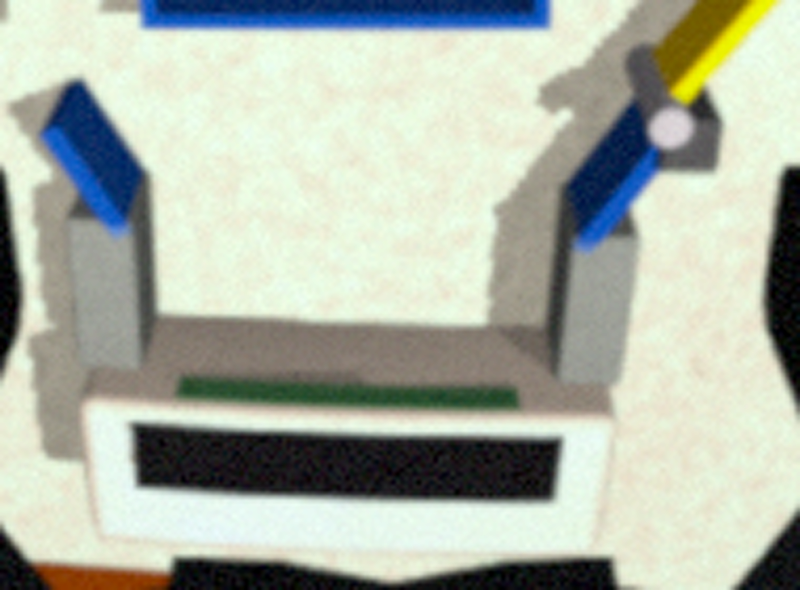

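Crop shows rail tops, block foot (157,318)-(552,328), lead-in tips; the dock is about 1.4° clockwise of the tool.

Run:
```python
from h import *
import pickle
np.set_printoptions(precision=4,suppress=True)
st=pickle.load(open("st1.pkl","rb"))
s=800/190
def W(x,y,z): return plane("wrist",(x+.5)/s-.5+185,(y+.5)/s-.5+235,z,st)[:2]
# dock pts: local -> world, fit rigid 2D
D=[((98,-74),(157,318),0),((98,74),(552,328),0),((98,-74),(143,367),.04),((98,74),(558,380),.04),((0,-95),(80,82),0),((0,-95),(62,125),.04),((40,-74),(148,175),0),((40,-74),(128,218),.04),((40,74),(566,185),0),((40,74),(580,232),.04)]
L=np.array([d[0] for d in D])/1e3; X=np.array([W(*d[1],d[2]) for d in D])
l=L-L.mean(0);x=X-X.mean(0)
th=np.arctan2((l[:,0]*x[:,1]-l[:,1]*x[:,0]).sum(),(l*x).sum())
R=np.array([[np.cos(th),-np.sin(th)],[np.sin(th),np.cos(th)]]);t=X.mean(0)-R@L.mean(0)
print("dock",t,np.degrees(th));print(np.c_[L*1e3,((X-t)@R)*1e3])
h=t+R@[-.012,.1];print("hinge",h,"white dot z=.05",W(671,128,.05))
tr=np.array([[.4945,.0549],[.4711,.1911],[.5569,.2029],[.5776,.0757]])
print("tray in dock",(tr-t)@R*1e3,((tr.mean(0)-t)@R)*1e3)
g=np.array([.411,.331])-h;gd=R.T@g;print("gate",np.hypot(*g),np.arctan2(-gd[0],-gd[1]))
for nm,l in [("pre",(-.17,.0)),("home",(-.003,0))]: print(nm,t+R@l)
```

```text
dock [0.6028 0.1455] 7.971192541184001
[[ 98.     -74.     102.7998 -75.5136]
 [ 98.      74.     103.4704  76.0729]
 [ 98.     -74.      96.6532 -74.2356]
 [ 98.      74.      98.3144  73.8499]
 [  0.     -95.       2.6987 -97.7567]
 [  0.     -95.      -0.4385 -95.0977]
 [ 40.     -74.      39.2668 -75.068 ]
 [ 40.     -74.      33.8599 -75.1238]
 [ 40.      74.      39.8047  76.4912]
 [ 40.      74.      35.5707  76.3815]]
hinge [0.5771 0.2429] white dot z=.05 [0.5801 0.2442]
tray in dock [[-119.8305  -74.6979]
 [-124.1168   63.4311]
 [ -37.5095   63.2188]
 [ -34.649   -65.6228]] [-79.0265  -3.4177]
gate 0.1880020800207607 2.197859341397977
pre [0.4345 0.1219]
home [0.5998 0.1451]
```

move_arm --deltas '[[[0.054,-0.014,0.1,0.009,-1],[0.054,-0.014,0.2,0.009,-1],[0.054,-0.014,0.25,0.009,-1],[0.054,-0.014,0.3,0.009,-1],[0.054,-0.014,0.33,0.009,-1],[0.054,-0.014,0.35,0.009,-1],[0.054,-0.014,0.356,0.009,-1],[0.054,-0.014,0.356,0.009,-1],[0.054,-0.014,0.356,0.009,-1]]]'

```text
clock: 2.25
position: [0.4402, 0.1229, 0.0161]
ee_rot: [0.002, -0.073, 0.997, 0.0]
contact_force: [-0.2, 0.2, -0.2]
width: 0.0856
gripper_force: 0.0
```

move_arm --deltas '[[[-0.018,0,0,0,-1],[-0.036,0,0,0,-1],[-0.054,0,0,0,-1],[-0.072,0,0,0,-1],[-0.09,0,0,0,-1],[-0.108,0,0,0,-1],[-0.126,0,0,0,-1],[-0.144,0,0,0,-1],[-0.16,0,0,0,-1],[-0.174,0,0,0,-1],[-0.182,0,0,0,-1],[-0.182,0,0,0,-1]]]'

```text
clock: 3.45
position: [0.5847, 0.1431, 0.0151]
ee_rot: [0.001, -0.072, 0.997, 0.0]
contact_force: [-0.2, -0.5, -0.6]
width: 0.0857
gripper_force: 0.0
```

Run:
```python
from h import *
st=manip.get_state(); im=manip.get_image("wrist"); print(st["position"],st["contact_force"])
a=im[:,:,::-1]; b=manip.get_image("scene")[160:310,310:470,::-1]
o=np.hstack([cv2.resize(a,(400,300)),cv2.resize(b,(400,300),interpolation=cv2.INTER_CUBIC)])
cv2.imwrite("pics/w2.png",np.clip(o*1.4,0,255).astype(np.uint8))
```

```text
[0.58467211 0.14309772 0.01514755] [-0.2180672  -0.54519041 -0.61128989]
```

View pics/w2.png

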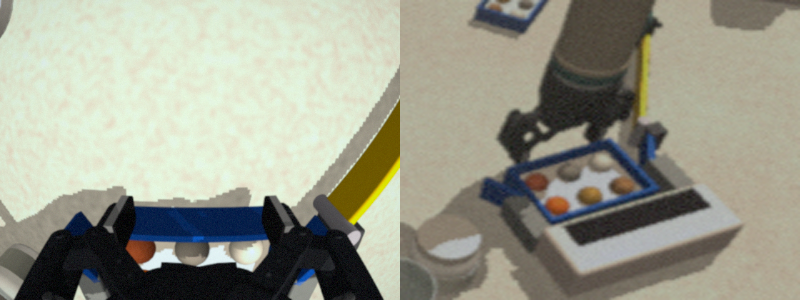

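Tray is square in the dock, about 15 mm short. Continue gently.

move_arm --deltas '[[[-0.006,0,0,0,-1],[-0.011,0,0,0,-1],[-0.015,0,0,0,-1],[-0.0165,0,0,0,-1],[-0.0175,0,0,0,-1],[-0.0175,0,0,0,-1]]]'

```text
clock: 4.15
position: [0.5968, 0.1448, 0.0144]
ee_rot: [-0.0, -0.072, 0.997, 0.0]
contact_force: [-2.2, -0.4, 0.4]
width: 0.0851
gripper_force: 0.9
```

move_arm --deltas '[[[-0.002,0,0,0,-1],[-0.004,0,0,0,-1],[-0.004,0,0,0,-1]]]'

```text
clock: 4.45
position: [0.6008, 0.1454, 0.0145]
ee_rot: [0.001, -0.072, 0.997, 0.0]
contact_force: [-1.2, 0.2, -0.7]
width: 0.0853
gripper_force: 0.3
```

move_arm --deltas '[[[-0.002,0,0,0,-1],[-0.004,0,0,0,-1],[-0.006,0,0,0,-1],[-0.006,0,0,0,-1]]]'

```text
clock: 4.85
position: [0.601, 0.1455, 0.0145]
ee_rot: [-0.004, -0.072, 0.997, -0.0]
contact_force: [-9.8, -0.9, 7.1]
width: 0.0854
gripper_force: 4.5
```

Tray bottomed against the back stop (force rose, position stalled). Back off and rise.

move_arm --deltas '[[[0.02,0,0,0,-1],[0.05,0,0,0,-1],[0.06,0,-0.05,0,1],[0.06,0,-0.11,0,1],[0.06,0,-0.14,0,1],[0.06,0,-0.14,0,1],[0.06,0,-0.14,0,1]]]'

```text
clock: 5.55
position: [0.558, 0.1392, 0.1271]
ee_rot: [0.001, -0.072, 0.997, 0.0]
contact_force: [0.4, -0.2, -0.3]
width: 0.0124
gripper_force: 0.0
```

```bash
cat >> h.py <<'E'
from scipy.spatial.transform import Rotation as Ro
def rows(pts,st=None):
    st=st or manip.get_state(); Rw=Ro.from_quat(np.array(st["ee_rot"])[[1,2,3,0]]).as_matrix()
    for p in pts: print(np.round((Rw.T@(np.array(p)-st["position"]))/.8,3).tolist())
E
python3 - <<'E'
from h import *
st=manip.get_state(); print(st["position"],st["ee_rot"],st["width"])
th=np.radians(8);R=np.array([[np.cos(th),-np.sin(th)],[np.sin(th),np.cos(th)]]);t=np.array([.6028,.1455]);h=t+R@[-.012,.1]
def g(a,d,z=.022,r=.15): return [*(h+R@(r*np.array([-np.sin(a),-np.cos(a)])+d*np.array([-np.cos(a),np.sin(a)]))),z]
p0=g(2.2,.043,.14);p1=g(2.2,.043)
print("approach",p0); rows([p0,p1])
print("arc"); st["position"]=np.array(p1); rows([g(a,.02) for a in np.linspace(2.1,0,22)],st)
st2=dict(st);rows([g(0,.015)],st2); rows([g(0,.012)],st2)
E
```

```text
[0.55802493 0.13916993 0.12712336] [ 1.35361148e-03 -7.19171387e-02  9.97409685e-01  1.12872337e-04] 0.012356865166975336
approach [np.float64(0.46484059367651087), np.float64(0.35134352964842563), 0.14]
[0.077, 0.279, -0.016]
[0.078, 0.279, 0.131]
arc
[0.029, -0.037, -0.0]
[0.04, -0.053, -0.0]
[0.05, -0.069, -0.0]
[0.057, -0.087, -0.0]
[0.063, -0.105, -0.0]
[0.067, -0.123, -0.0]
[0.069, -0.142, -0.0]
[0.07, -0.161, -0.0]
[0.068, -0.18, -0.0]
[0.065, -0.198, -0.0]
[0.059, -0.216, -0.0]
[0.052, -0.234, -0.0]
[0.044, -0.251, -0.0]
[0.033, -0.266, -0.0]
[0.021, -0.281, -0.0]
[0.008, -0.294, -0.0]
[-0.007, -0.306, 0.0]
[-0.023, -0.317, 0.0]
[-0.039, -0.326, 0.0]
[-0.057, -0.333, 0.0]
[-0.075, -0.338, 0.0]
[-0.093, -0.342, 0.0]
[-0.1, -0.342, 0.0]
[-0.103, -0.342, 0.0]
```

move_arm --deltas '[[[0.077,0.279,-0.016,0,1],[0.077,0.279,-0.016,0,1],[0.077,0.279,-0.016,0,1],[0.077,0.279,-0.016,0,1],[0.077,0.279,-0.016,0,1],[0.077,0.279,-0.016,0,1],[0.078,0.279,0.05,0,1],[0.078,0.279,0.1,0,1],[0.078,0.279,0.131,0,1],[0.078,0.279,0.131,0,1],[0.078,0.279,0.131,0,1]]]'

```text
clock: 6.65
position: [0.4635, 0.3503, 0.0208]
ee_rot: [-0.001, -0.072, 0.997, -0.0]
contact_force: [0.7, 0.0, 1.3]
width: -0.0001
gripper_force: 0.0
```

move_arm --deltas '[[[0.012,-0.015,0,0,1],[0.029,-0.037,0,0,1],[0.04,-0.053,0,0,1],[0.05,-0.069,0,0,1],[0.057,-0.087,0,0,1],[0.063,-0.105,0,0,1],[0.067,-0.123,0,0,1],[0.069,-0.142,0,0,1],[0.07,-0.161,0,0,1],[0.068,-0.18,0,0,1],[0.065,-0.198,0,0,1],[0.059,-0.216,0,0,1]]]'

```text
clock: 7.85
position: [0.4414, 0.1719, 0.0217]
ee_rot: [-0.0, -0.072, 0.997, 0.0]
contact_force: [0.2, 0.6, -1.2]
width: 0.0001
gripper_force: 0.2
```

Run:
```python
from h import *
st=manip.get_state(); im=manip.get_image("wrist"); print(st["position"],st["contact_force"])
a=im[:,:,::-1]; b=manip.get_image("scene")[140:290,310:510,::-1]
o=np.hstack([cv2.resize(a,(400,300)),cv2.resize(b,(400,300),interpolation=cv2.INTER_CUBIC)])
cv2.imwrite("pics/w3.png",np.clip(o*1.4,0,255).astype(np.uint8))
```

```text
[0.44141347 0.17194085 0.02170424] [ 0.20519713  0.63624519 -1.20806804]
```

View pics/w3.png

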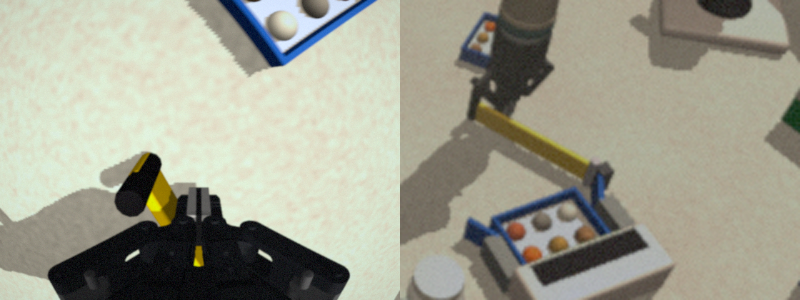

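Finger is on the gate's outer side, gate about half closed, tray in the dock, small tray clear. Continue the arc.

move_arm --deltas '[[[-0.007,-0.018,0,0,1],[-0.015,-0.035,0,0,1],[-0.026,-0.05,0,0,1],[-0.038,-0.065,0,0,1],[-0.051,-0.078,0,0,1],[-0.066,-0.09,0,0,1],[-0.082,-0.101,0,0,1],[-0.098,-0.11,0,0,1],[-0.116,-0.117,0,0,1],[-0.134,-0.122,0,0,1],[-0.15,-0.126,0,0,1],[-0.156,-0.126,0,0,1]]]'

```text
clock: 9.15
position: [0.5818, 0.0911, 0.0217]
ee_rot: [0.001, -0.072, 0.997, -0.0]
contact_force: [-0.2, -0.1, 0.0]
width: -0.0002
gripper_force: 0.0
```

move_arm --deltas '[[[-0.003,0,0,0,1],[-0.006,0,0,0,1],[-0.008,0,0,0,1],[-0.008,0,0,0,1]]]'

```text
clock: 9.55
position: [0.5846, 0.0923, 0.0215]
ee_rot: [-0.001, -0.072, 0.997, -0.0]
contact_force: [-1.6, -1.0, -0.3]
width: -0.0003
gripper_force: 0.8
```

move_arm --deltas '[[[-0.003,0,0,0,1],[-0.005,0,0,0,1],[-0.005,0,0,0,1]]]'

```text
clock: 9.85
position: [0.5847, 0.0923, 0.0215]
ee_rot: [-0.005, -0.072, 0.997, -0.0]
contact_force: [-9.8, -2.4, 7.5]
width: -0.0
gripper_force: 4.9
```

Gate shut. Back off, rise and go look at the console.

move_arm --deltas '[[[0.03,0,0,0,1],[0.07,0,0,0,1],[0.08,0,-0.06,0,1],[0.1,0,-0.12,0,-1],[0.12,-0.05,-0.18,0.069,-1],[0.186,-0.368,-0.35,0.069,-1],[0.186,-0.368,-0.35,0.069,-1],[0.186,-0.368,-0.35,0.069,-1],[0.186,-0.368,-0.35,0.069,-1],[0.186,-0.368,-0.35,0.069,-1],[0.186,-0.368,-0.35,0.069,-1],[0.186,-0.368,-0.35,0.069,-1]]]'

```text
clock: 11.05
position: [0.486, -0.2254, 0.3049]
ee_rot: [0.003, 0.003, 1.0, -0.003]
contact_force: [0.6, 0.8, -0.0]
width: 0.0857
gripper_force: 0.0
```

move_arm --deltas '[[[0,0,0,0,-1],[0,0,0,0,-1],[0,0,0,0,-1]]]'

```text
clock: 11.35
position: [0.4844, -0.2181, 0.3007]
ee_rot: [-0.001, -0.001, 1.0, 0.001]
contact_force: [-0.6, -0.3, -1.1]
width: 0.0853
gripper_force: 0.0
```

Run:
```python
from h import *
import pickle
st=manip.get_state(); im=manip.get_image("wrist"); print(st["position"],st["ee_rot"]);pickle.dump(st,open("st2.pkl","wb"))
cv2.imwrite("pics/w4raw.png",im[:,:,::-1])
a=im[60:360,110:460,::-1]; b=manip.get_image("scene")[140:290,310:510,::-1]
a=cv2.resize(a,(700,600),interpolation=cv2.INTER_CUBIC); a[420:570,0:200]=b
cv2.imwrite("pics/w4.png",np.clip(a*1.4,0,255).astype(np.uint8))
```

```text
[ 0.48444281 -0.21811304  0.30071957] [-7.14176471e-04 -5.57543250e-04  9.99999208e-01  8.73567019e-04]
```

View pics/w4.png

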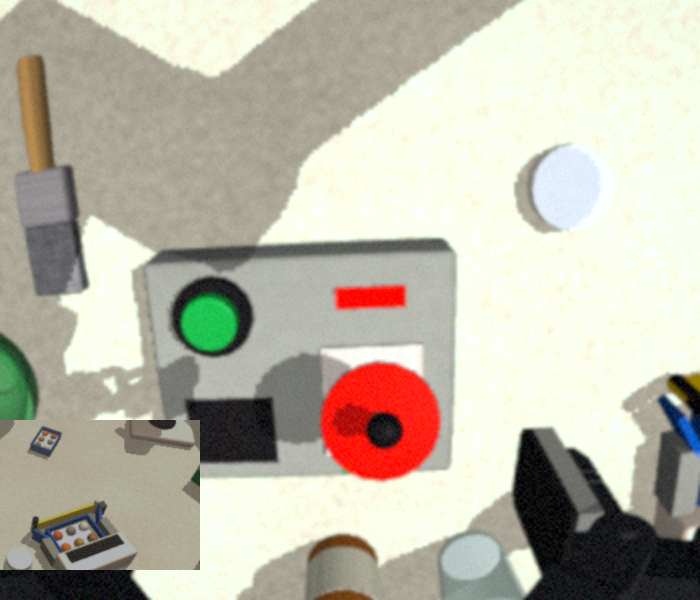

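Inset: gate shut, tray inside. Button top at (209,323), flange at (381,421), ball (384,431), console top near edge (150,265)-(455,253).

Run:
```python
from h import *
import pickle
np.set_printoptions(precision=4,suppress=True)
st=pickle.load(open("st2.pkl","rb"))
W=lambda x,y,z: plane("wrist",(x+.5)/2-.5+110,(y+.5)/2-.5+60,z,st)[:2]
im=cv2.imread("pics/w4raw.png").astype(int)
B,G,R=im[...,0],im[...,1],im[...,2]
m=((G>R*1.6)&(G>B*1.3)&(G>60)).astype(np.uint8); m[:, :180]=0; m[:,250:]=0
ys,xs=np.nonzero(m[180:260]);print("button",len(xs),plane("wrist",xs.mean(),ys.mean()+180,.063,st)[:2], W(209,323,.063))
print("flange top",W(381,421,.133),"ball",W(384,431,.165))
for p in [(148,266),(455,253),(450,467),(165,475)]: print(W(*p,.045))
print("red mark",W(370,297,.045))
```

```text
button 665 [ 0.5334 -0.2953] [ 0.5337 -0.2954]
flange top [ 0.5634 -0.1941] ball [ 0.5518 -0.1951]
[ 0.5019 -0.3369]
[ 0.4939 -0.1438]
[ 0.6478 -0.137 ]
[ 0.6565 -0.3409]
red mark [ 0.5226 -0.1963]
```

move_arm --deltas '[[[-0.05,0.029,0.06,-0.017,-1],[-0.1,0.029,0.11,-0.017,-1],[-0.1,0.029,0.125,-0.017,-1],[-0.1,0.029,0.125,-0.017,-1],[-0.1,0.029,0.16,-0.017,-1],[-0.1,0.029,0.2,-0.017,-1],[-0.1,0.029,0.22,-0.017,-1],[-0.1,0.029,0.23,-0.017,-1],[-0.1,0.029,0.23,-0.017,-1],[-0.1,0.029,0.23,-0.017,-1]]]'

```text
clock: 12.45
position: [0.5655, -0.1969, 0.1192]
ee_rot: [0.001, -0.018, 1.0, -0.001]
contact_force: [0.7, -0.1, 1.0]
width: 0.0854
gripper_force: 0.0
```

Run:
```python
from h import *
st=manip.get_state(); print(st["position"],st["ee_rot"],st["contact_force"])
a=cv2.resize(manip.get_image("wrist")[:,:,::-1],(400,300)); b=manip.get_image("side")[160:310,240:440,::-1]
o=np.hstack([a,cv2.resize(b,(400,300),interpolation=cv2.INTER_CUBIC)])
cv2.imwrite("pics/w5.png",np.clip(o*1.3,0,255).astype(np.uint8))
```

```text
[ 0.56546333 -0.19692909  0.11915963] [ 1.03454342e-03 -1.76711048e-02  9.99843191e-01 -5.05543171e-04] [ 0.73841219 -0.14086818  1.02510104]
```

View pics/w5.png

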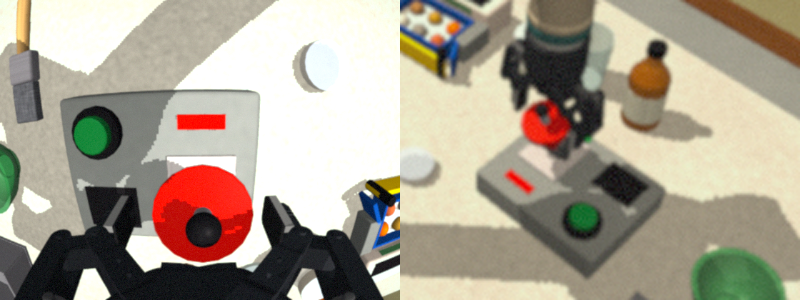

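Flange sits between the pads. Close at 30 N.

move_arm --deltas '[[[0,0,0,0,0],[0,0,0,0,1],[0,0,0,0,1],[0,0,0,0,1],[0,0,0,0,1],[0,0,0,0,1]]]' --squeeze 30

```text
clock: 13.15
position: [0.5648, -0.1948, 0.1191]
ee_rot: [0.0, -0.017, 1.0, 0.002]
contact_force: [-2.2, 5.2, 6.6]
width: 0.0628
gripper_force: 31.6
```

move_arm --deltas '[[[0.003,0,-0.007,0,1],[0.006,0,-0.014,0,1],[0.009,0,-0.02,0,1],[0.009,0,-0.02,0,1],[0.009,0,-0.02,0,1]]]'

```text
clock: 13.65
position: [0.5587, -0.1951, 0.1339]
ee_rot: [0.001, -0.017, 1.0, 0.002]
contact_force: [3.8, 4.3, -1.9]
width: 0.0626
gripper_force: 33.5
```

move_arm --deltas '[[[-0.006,0,-0.002,0,1],[-0.011,0,-0.004,0,1],[-0.017,0,-0.0055,0,1],[-0.023,0,-0.007,0,1],[-0.029,0,-0.008,0,1],[-0.035,0,-0.009,0,1],[-0.035,0,-0.009,0,1]]]'

```text
clock: 14.35
position: [0.5834, -0.1939, 0.1393]
ee_rot: [-0.003, -0.018, 1.0, 0.002]
contact_force: [-2.6, 5.2, -3.8]
width: 0.0631
gripper_force: 33.8
```

move_arm --deltas '[[[-0.006,0,-0.0005,0,1],[-0.012,0,-0.0005,0,1],[-0.018,0,-0.0005,0,1],[-0.024,0,0,0,1],[-0.03,0,0.001,0,1],[-0.036,0,0.002,0,1],[-0.042,0,0.0035,0,1],[-0.048,0,0.005,0,1],[-0.054,0,0.007,0,1],[-0.06,0,0.009,0,1],[-0.062,0,0.01,0,1],[-0.062,0,0.01,0,1]]]'

```text
clock: 15.55
position: [0.6325, -0.1919, 0.1313]
ee_rot: [-0.004, -0.018, 1.0, 0.002]
contact_force: [-3.7, 5.5, -2.3]
width: 0.0625
gripper_force: 33.2
```

move_arm --deltas '[[[0,0,0,0,1],[0,0,0,0,-1],[0,0,0,0,-1],[0,0,0,0,-1],[0,0,0,0,-1],[0,0,-0.03,0,-1],[0,0,-0.08,0,-1],[0,0,-0.14,0,-1],[0.03,0,-0.17,0,-1],[0.09,0,-0.17,0,-1],[0.15,0,-0.17,0,-1],[0.15,0,-0.17,0,-1]]]'

```text
clock: 16.75
position: [0.5088, -0.1974, 0.2691]
ee_rot: [-0.003, -0.017, 1.0, 0.0]
contact_force: [1.0, -0.3, 0.0]
width: 0.0855
gripper_force: 0.0
```

Run:
```python
from h import *
st=manip.get_state(); print(st["position"],st["ee_rot"],st["contact_force"])
W=manip.get_image("wrist");S=manip.get_image("side")
a=W[60:360,80:480,::-1]; b=S[180:300,250:410,::-1]
o=np.hstack([cv2.resize(a,(400,300)),cv2.resize(b,(400,300),interpolation=cv2.INTER_CUBIC)])
cv2.imwrite("pics/w6.png",np.clip(o*1.3,0,255).astype(np.uint8))
im=W[...,::-1].astype(int);B,G,R=im[...,0],im[...,1],im[...,2]
n,l,s,c=cv2.connectedComponentsWithStats(((G>R*1.6)&(G>B*1.3)&(G>60)).astype(np.uint8))
for i in range(1,n):
    if s[i,4]>200: print(s[i],c[i],plane("wrist",*c[i],.063,st))
```

```text
[ 0.5087812  -0.19743151  0.26911361] [-2.62304633e-03 -1.65389080e-02  9.99859671e-01  4.71711849e-04] [ 0.97021099 -0.32738993  0.00764916]
[174 193  32  32 797] [189.31242158 208.46549561] [ 0.53431045 -0.29532438  0.063     ]
[  37  209   62   72 3307] [ 67.76837012 244.69337768] [ 0.5894877  -0.47443288  0.063     ]
```

View pics/w6.png

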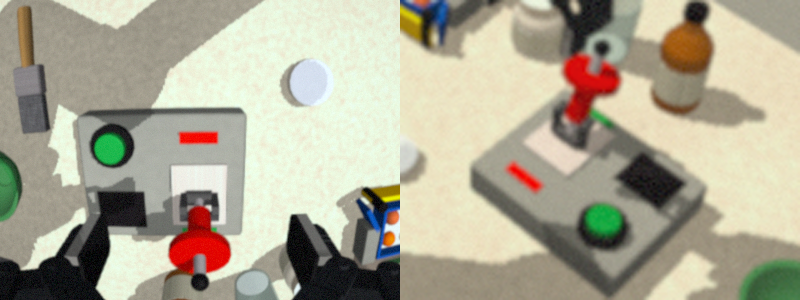

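Lever leans to the green side; check that the collar dropped by triangulating the flange and ball.

Run:
```python
from h import *
st=manip.get_state()
w=lambda x,y: ray("wrist",80+(x+.5)-.5,60+(y+.5)-.5,st)
s=lambda x,y: ray("side",250+(x-400+.5)/2.5-.5,180+(y+.5)/2.5-.5)
f=tri(w(199,252),s(591,74));b=tri(w(200,282),s(601,48));print(f,b,np.linalg.norm(f-b))
```

```text
[ 0.62084863 -0.19343975  0.13463956] [ 0.63207129 -0.1926122   0.16637605] 0.033672508336104155
```

Collar is down (same 33 mm flange–ball spacing as initially). The lever reads slightly short of full; a gentle nudge on the ball will seat it.

move_arm --deltas '[[[0,0,0,0,1],[-0.05,0.002,0,0,1],[-0.09,0.002,0,0,1],[-0.095,0.002,0.05,0,1],[-0.095,0.002,0.1,0,1],[-0.095,0.002,0.13,0,1],[-0.095,0.002,0.13,0,1],[-0.105,0.002,0.13,0,1],[-0.115,0.002,0.13,0,1],[-0.125,0.002,0.13,0,1],[-0.13,0.002,0.13,0,1],[-0.13,0.002,0.13,0,1]]]'

```text
clock: 18.05
position: [0.6201, -0.1934, 0.1654]
ee_rot: [0.001, -0.018, 1.0, -0.0]
contact_force: [-0.4, 0.3, -0.6]
width: -0.0
gripper_force: 0.1
```

move_arm --deltas '[[[-0.004,0,0,0,1],[-0.008,0,0,0,1],[-0.012,0,0,0,1],[-0.012,0,0,0,1]]]'

```text
clock: 18.45
position: [0.6217, -0.1932, 0.1652]
ee_rot: [-0.007, -0.018, 1.0, 0.0]
contact_force: [-15.0, -1.5, 7.9]
width: -0.0001
gripper_force: 8.0
```

Lever at its end stop. Now move to above the button.

move_arm --deltas '[[[0.02,0,0,0,1],[0.06,0,-0.03,0,1],[0.1,-0.06,-0.03,0,1],[0.124,-0.124,-0.02,0,1],[0.124,-0.124,0.03,0,1],[0.124,-0.124,0.08,0,1],[0.124,-0.124,0.1,0,1],[0.124,-0.124,0.1,0,1],[0.124,-0.124,0.1,0,1]]]'

```text
clock: 19.35
position: [0.5339, -0.2958, 0.0856]
ee_rot: [0.001, -0.017, 1.0, -0.0]
contact_force: [0.3, 0.3, 0.4]
width: 0.0003
gripper_force: 0.0
```

move_arm --deltas '[[[0,0,0.01,0,1],[0,0,0.018,0,1],[0,0,0.021,0,1],[0,0,0.024,0,1],[0,0,0.025,0,1],[0,0,0.025,0,1]]]'

```text
clock: 19.95
position: [0.5346, -0.2962, 0.0688]
ee_rot: [0.002, -0.018, 1.0, -0.001]
contact_force: [-1.4, 1.0, 18.0]
width: -0.0003
gripper_force: 9.2
```

move_arm --deltas '[[[0,0,0,0,1],[0,0,-0.006,0,1],[0,0,-0.006,0,1],[0,0,-0.006,0,1]]]'

```text
clock: 20.35
position: [0.5344, -0.2961, 0.0706]
ee_rot: [0.002, -0.018, 1.0, -0.001]
contact_force: [3.3, -0.8, 3.4]
width: 0.0
gripper_force: 1.9
```

move_arm --deltas '[[[0,0,-0.003,0,1],[0,0,-0.003,0,1],[0,0,-0.003,0,1]]]'

```text
clock: 20.65
position: [0.5331, -0.2956, 0.0719]
ee_rot: [0.0, -0.018, 1.0, -0.0]
contact_force: [2.0, -1.5, 3.3]
width: -0.0002
gripper_force: 1.6
```

move_arm --deltas '[[[0,0,-0.003,0,1],[0,0,-0.003,0,1],[0,0,-0.003,0,1]]]'

```text
clock: 20.95
position: [0.5325, -0.2952, 0.0741]
ee_rot: [-0.001, -0.018, 1.0, 0.0]
contact_force: [1.1, -0.4, 1.7]
width: 0.0002
gripper_force: 0.9
```

move_arm --deltas '[[[0,0,-0.003,0,1],[0,0,-0.003,0,1],[0,0,-0.003,0,1]]]'

```text
clock: 21.25
position: [0.5323, -0.2949, 0.0764]
ee_rot: [-0.001, -0.018, 1.0, 0.001]
contact_force: [-0.4, 0.5, 1.1]
width: -0.0002
gripper_force: 0.0
```

The spring force falls off over about 6 mm of travel, so the button was fully pressed. Rise clear and hand in.

move_arm --deltas '[[[0,0,-0.04,0,1],[0,0,-0.1,0,1],[0.02,0,-0.16,0,1],[0.05,0,-0.22,0,1],[0.05,0,-0.22,0,1],[0.05,0,-0.22,0,1],[0.05,0,-0.22,0,1]]]'

```text
clock: 21.95
position: [0.4925, -0.2963, 0.2514]
ee_rot: [-0.001, -0.018, 1.0, 0.001]
contact_force: [-0.4, 0.1, 0.4]
width: -0.0001
gripper_force: 0.0
```

```bash
python3 -c "
from rig import manip
s=manip.get_state();print(s['clock'],s['position'],s['contact_force']);print(manip.sign_off())"
```

```text
21.95 [ 0.49252103 -0.29625434  0.2514413 ] [-0.36707933  0.10249986  0.42061451]
the job is handed in; nothing more can be done
None
```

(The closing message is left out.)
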